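# Put the tray of bottle stoppers away in the wine rack

### The arm

A 6-joint arm with a two-finger parallel gripper is mounted at the origin on the work surface. World frame = base frame: x ahead of the robot, y to its left, z up, the work surface at z = 0. Lengths are in m, angles in rad, forces in N, time in s.
With the tool pointing down it reaches from about 0.35 to 0.875 m from the base axis. Payload 15.5 kg.
Tool frame: the origin (TCP) lies midway between the tips of the shut fingers; the grasp point (between the pads) lies 19 mm behind it; x points along the fingers, z is the direction in which the jaws open and shut, and the axes are right-handed (so a half turn about x gives the same grasp; the last joint's range is limited). The gripper opens to 85 mm and grips with 20 to 120 N. Pads are 22 mm wide; open, the fingers measure 114 mm over their backs; the gripper's body (76 mm by 85 mm) begins 54 mm behind the grasp point. The pads swing forward as they close: fully open they stand 13 mm farther back than shut.
Start: joints at [1.095, 0.494, 1.345, -0, 1.302, -0.096], TCP at [0.232, 0.58, 0.208] pointing down, gripper open.
Joint ranges: [-2.91, 2.91], [-0.82, 2.16], [0.22, 2.67], [-1.22, 4.37], [0.12, 2.79], [-3.08, 3.08]. Speed limits (rad/s): [1.89, 1.89, 2.57, 3.01, 3.01, 3.01].

### API

Orientations are given as a 3x3 rotation matrix whose columns are the frame's x, y, z axes.
In Python, from station import bot, imaging, order gives the robot as it stands.
- The arm moves only by the tool apply_moves, never from a script. Its argument "targets" is one flat list of numbers, 4 for each row, row after row: the shift along the tool's x, y, z in m, then the turn about the tool's x in rad. In form: [dx, dy, dz, twist, dx, dy, dz, twist, ...]. A call has 1 to 12 rows; each row is the pose to reach, as a shift and turn from the pose measured when the call began, along the tool's axes at that moment; what a row does not reach only later rows make up. A row lasts 1/10 s, in which the tool goes at most 50 mm and 8.59 degrees, less where a joint would pass 70% of its speed; a pose out of reach is approached as far as the arm can. A call with a gripper value outside its range is refused whole. "fingers" is the finger opening in m, from 0 to 0.0854, set as the call begins (left out, the last holds). The fingers move at their own pace and stop on an object; the grip force is fixed at half the most. Time passes only in rows, so rows that repeat a pose let the fingers close. It gives the time, the measured TCP pose, the force and the opening at its end, in the units of the state.
- bot.get_state(): the state, without advancing time (a new reading comes with each control period).
- imaging.grab_frame(name): name is "side" or "top"; returns a dict with "frame" (384x512x3 uint8, red, green, blue), "fx", "fy", "cx", "cy" (pixels), "position" and "attitude" of the camera in the world. Camera axes: x right, y down, z forward; pixel columns grow to the right and rows downward; lengths in m; the calibration is good to about 2 mm. A picture is of the moment at which its call begins. There is no depth.
- order.hand_in(): hands the job in, once; it reports no verdict.
The state is a dict: "time_s": time; "qpos": joint angles; "dq": joint speeds; "tau": joint torques, N m; "ee_pos": TCP position; "orientation": TCP orientation; "contact_force": force on the tool from outside, world axes, zero at the start; "moment": the same for the moment, N m; "opening": finger opening in m.
Only numpy, scipy, OpenCV 4.12 (cv2) and the standard library are available. Lean on these libraries where they do the work, as an engineer would, in place of code of your own. Each camera call takes 0.05 s, during which the arm holds its last target. There are 200 camera calls.

### The job

Put the open tray of loose bottle stoppers away in the wine rack: take it by its stub handle, carry it level so that every stopper stays in it, and slide it handle-outwards into the free bay above the two lying bottles until it is fully home against the back strip. Leave it resting there and let go; do not disturb the standing bottle, the glass or the corkscrew.

Things in the scene. Friction and masses are not known exactly. Their poses are not given: they have to be found in the camera images.
- tray: open plywood tray on the table, wooden stub handle on its front; 100 mm front to back (x), 188 mm wide (y), 42 mm high, walls and floor 6 mm. Empty about 0.19 kg, with the four stoppers about 0.3 kg (varies). Origin: centre of its underside; z up; the handle's side looks along -x. It balances about 75 mm behind the grip point: grip firmly (about 60 N) or it droops.
- tray_handle (a point): grip point in the middle of the tray's stub handle, a wooden block 24 mm across (tray y), 30 mm high (12 to 42 mm above the tray's underside), standing out 54 mm from the middle of the tray's front wall. The point is 85 mm from the tray's origin along its -x (35 mm before the front wall), 27 mm above the underside. Axes as the tray's.
- rack: table-top slatted pine wine rack, fixed, 240 mm wide (y), 219 mm high. Origin: centre of its underside; open front looks along -x, front faces of its corner posts at x = -70 mm. Two bottles lie below (necks out behind to x = 225 mm). Above them the free tray bay: deck at 112 mm height, 200 mm wide (6 mm to spare each side of the tray), 95 mm clear height.
- rack_eave (a point): middle of the front lower edge of the rack's slatted top, which roofs the bay: 85 mm before the rack's origin (15 mm before its posts), 207 mm up; the top is 12 mm thick. Home, the tray's grip point lies only 20 mm before and 68 mm below this edge: an upright gripper would strike it, so lean the gripper back, away from the rack, about 35 degrees. Axes as the rack's.
- rack_bay (a point): home of the tray: where the tray's origin is when it rests on the bay's deck with its back against the back strip (25 mm high, face 50 mm behind this point); 20 mm before the rack's origin, 112 mm up. Axes as the rack's; the tray goes in along +x, with its own +x the same way. Home, its front wall is flush with the posts' front faces and only the handle stands out.
- stopper0: loose bottle stopper lying in the tray, 74 mm long, about 26 g: turned dark wood head 36 mm long and 34 mm across, cork foot 38 mm long tapering to 21 mm across. Origin on its axis at mid-length; +x runs along it from head to cork (tipped 7 degrees down), z up as it lies at the start. It can roll and slide.
- stopper1: loose bottle stopper lying in the tray, 74 mm long, about 26 g: turned dark wood head 36 mm long and 34 mm across, cork foot 38 mm long tapering to 21 mm across. Origin on its axis at mid-length; +x runs along it from head to cork (tipped 7 degrees down), z up as it lies at the start. It can roll and slide.
- stopper2: loose bottle stopper lying in the tray, 74 mm long, about 26 g: turned dark wood head 36 mm long and 34 mm across, cork foot 38 mm long tapering to 21 mm across. Origin on its axis at mid-length; +x runs along it from head to cork (tipped 7 degrees down), z up as it lies at the start. It can roll and slide.
- stopper3: loose bottle stopper lying in the tray, 74 mm long, about 26 g: turned dark wood head 36 mm long and 34 mm across, cork foot 38 mm long tapering to 21 mm across. Origin on its axis at mid-length; +x runs along it from head to cork (tipped 7 degrees down), z up as it lies at the start. It can roll and slide.
- bottle: bystander: upright wine bottle, 75 mm across, 300 mm tall, origin under its centre.
- glass: bystander: stemless drinking glass, 84 mm across, 100 mm tall, origin under its centre.
- corkscrew: bystander: folded waiter's corkscrew lying flat, 115 x 34 x 11 mm, origin under its centre, long along its x.
Not all that is in view belongs to the job. There is more than one size of the tray; the job needs the smaller. Leave any red look-alike of the stopper1 alone.

How it is judged:
By the outcome, as a careful person would: the job done as asked, in the order asked, and still so for the second after the job is handed in, with the robot touching nothing.
It also fails if it takes over 45 s, if anything falls off the work surface, if the arm or the gripper's body presses on something with over 40 N, if the wrist force passes 120 N, or if a joint passes its speed limit or range.

## Working session

There is one attempt and no reset: what is moved stays moved. The work goes in short steps, Python scripts to look and compute and a tool call to move; the robot and the scene stay as the last step left them, time stands still between calls to the robot, and variables do not carry over. Pictures are saved under pics/ and viewed, about 8 in all and at most 12, crops included, and the job is handed in when it is done.

Besides the shell and the picture viewer there is one more tool, called after "Call:" as name(argument=value, ...) on one line, values as JSON. apply_moves: Moves the arm, as the interface text tells. Its arguments: {"type":"object","properties":{"targets":{"type":"array","items":{"type":"number"}},"fingers":{"type":"number"}},"required":["targets"]}

```bash
mkdir -p pics; ls; python3 - <<'E'
from station import bot, imaging, order
import cv2, numpy as np, pickle
s=bot.get_state(); print(s)
for n in("side","top"):
    f=imaging.grab_frame(n); pickle.dump(f,open(f'{n}0.pkl','wb'))
    cv2.imwrite(f'pics/{n}0.png',cv2.resize(f['frame'][:,:,::-1],(768,576),interpolation=cv2.INTER_CUBIC))
    print(n,f['fx'],f['fy'],f['cx'],f['cy'],f['position'],np.round(f['attitude'],4).tolist())
E
```

```text
pics
{'time_s': 0.0, 'qpos': array([ 1.09448673e+00,  4.94218303e-01,  1.34615313e+00,  8.36358173e-06,
        1.30250983e+00, -9.54744851e-02]), 'dq': array([-1.65437100e-03,  2.21210571e-04, -1.38585410e-03, -2.48979113e-04,
        5.42910834e-05, -6.42263008e-04]), 'tau': array([ 1.66590871e-03, -8.82177043e+01, -3.83868635e+01, -3.68957217e-05,
        1.00615458e-02, -3.44855971e-05]), 'ee_pos': array([0.23210232, 0.5798671 , 0.20697099]), 'orientation': array([[-5.97996265e-04, -9.28353687e-01,  3.71697557e-01],
       [-1.14147804e-03,  3.71698015e-01,  9.28352995e-01],
       [-9.99999170e-01,  1.30867025e-04, -1.28196937e-03]]), 'contact_force': array([0.01545798, 0.34888121, 0.35973591]), 'moment': array([ 0.01177415, -0.00816868,  0.00545967]), 'opening': 0.08543133965735594}
side 387.19525243440194 387.19525243440194 252.69854970925292 195.8082307451915 [ 0.21379776 -0.71126833  0.84904317] [[0.9037, -0.2997, 0.3057], [-0.4276, -0.5984, 0.6775], [-0.0201, -0.743, -0.669]]
top 415.50363349113917 415.50363349113917 255.28712058078062 195.43456940437278 [ 0.43685709 -0.02789515  1.14290217] [[0.0216, -0.9977, 0.0649], [-0.9997, -0.0219, -0.0047], [0.0061, -0.0648, -0.9979]]
```

View pics/side0.png

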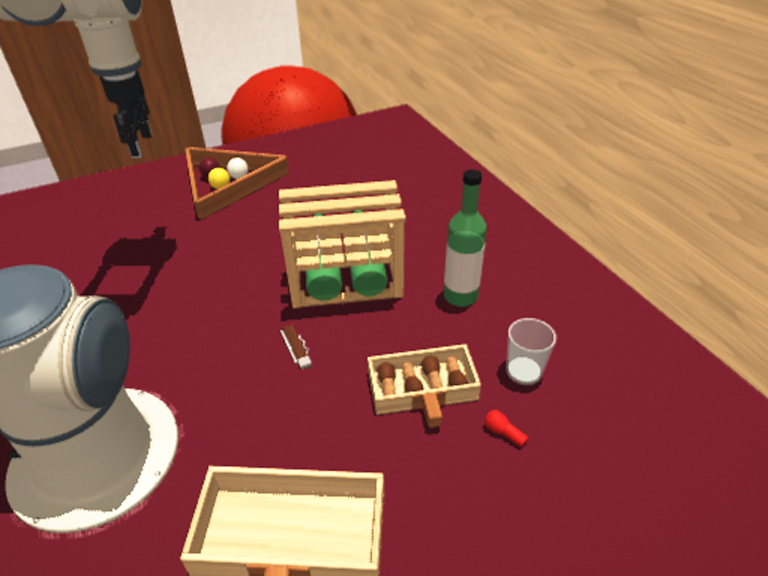

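View pics/top0.png

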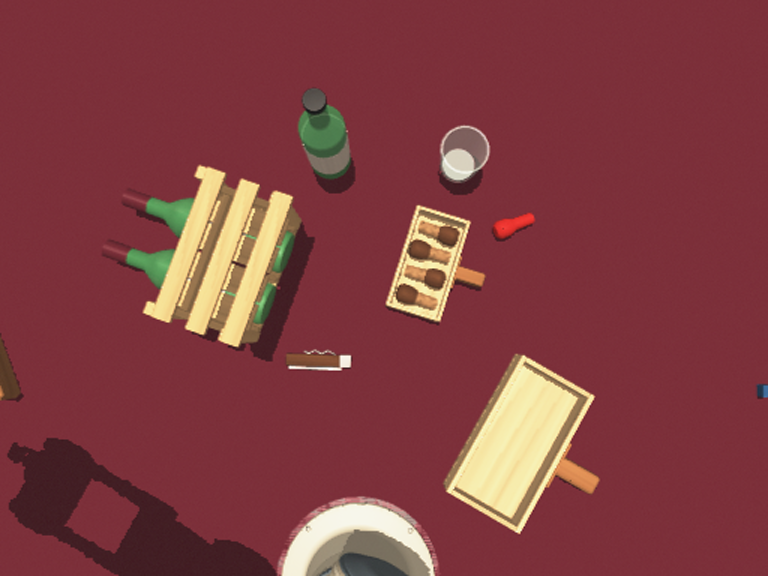

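Candidates for the tray: the small one with four stoppers at top (428,265) and side (425,380), and the larger empty one at top (520,443) and side (285,520). The small one with the stoppers fits the description. The red stopper at top (513,225) is a decoy. Next I'll measure with masks.

```bash
cat > h.py <<'E'
import cv2, numpy as np, pickle
def ray(f,px,z):
    R=np.array(f['attitude']);p=np.array(f['position']);px=np.atleast_2d(px).astype(float)
    d=np.c_[(px[:,0]-f['cx'])/f['fx'],(px[:,1]-f['cy'])/f['fy'],np.ones(len(px))]@R.T
    return p+d*((z-p[2])/d[:,2])[:,None]
def proj(f,P):
    R=np.array(f['attitude']);c=(np.atleast_2d(P)-f['position'])@R
    return np.c_[c[:,0]/c[:,2]*f['fx']+f['cx'],c[:,1]/c[:,2]*f['fy']+f['cy']]
def pale(f):
    h=cv2.cvtColor(f['frame'],cv2.COLOR_RGB2HSV)
    return cv2.inRange(h,(15,40,140),(35,255,255))
def handle(f):
    h=cv2.cvtColor(f['frame'],cv2.COLOR_RGB2HSV)
    return cv2.inRange(h,(5,120,90),(14,255,255))
E
python3 - <<'E'
from h import *
f=pickle.load(open('top0.pkl','rb'))
for nm,m in(('pale',pale(f)),('handle',handle(f))):
    cs,_=cv2.findContours(m,cv2.RETR_EXTERNAL,cv2.CHAIN_APPROX_NONE)
    for c in cs:
        if cv2.contourArea(c)<60: continue
        x,y=c[:,0].mean(0)
        z=.042 if x>240 else .219
        W=ray(f,c[:,0,:],z)[:,:2]
        r=cv2.minAreaRect((W*1000).astype(np.float32))
        print(nm,(x,y),cv2.contourArea(c),'z',z,np.round(r[0],1),np.round(r[1],1),r[2],np.round(cv2.boxPoints(r)).tolist())
g=pickle.load(open('side0.pkl','rb'))
a=cv2.resize(f['frame'][125:225,245:345],(400,400),interpolation=cv2.INTER_CUBIC)
b=cv2.resize(g['frame'][215:315,230:330],(400,400),interpolation=cv2.INTER_CUBIC)
c=cv2.resize(f['frame'][100:240,90:210],(343,400),interpolation=cv2.INTER_CUBIC)
cv2.imwrite('pics/crop1.png',np.hstack([a,b])[:,:,::-1])
E
```

```text
pale (np.float64(274.22058823529414), np.float64(371.7647058823529)) 176.0 z 0.042 [ 55.1 -88.5] [89.3 28.7] 38.620872497558594 [[11.0, -105.0], [29.0, -128.0], [99.0, -72.0], [81.0, -49.0]]
pale (np.float64(225.5983606557377), np.float64(363.10655737704917)) 446.0 z 0.219 [130.5  27.1] [ 35.  125.8] 34.266971588134766 [[81.0, 69.0], [151.0, -35.0], [180.0, -15.0], [110.0, 89.0]]
pale (np.float64(345.2669039145907), np.float64(294.88612099644126)) 6079.5 z 0.042 [ 254.6 -274. ] [156.4 272. ] 61.30754470825195 [[98.0, -277.0], [336.0, -408.0], [411.0, -271.0], [173.0, -140.0]]
pale (np.float64(285.18), np.float64(175.07)) 2506.0 z 0.042 [ 564.5 -111.9] [ 99.6 187.9] 73.7907943725586 [[460.0, -134.0], [641.0, -186.0], [669.0, -90.0], [488.0, -38.0]]
pale (np.float64(147.18201754385964), np.float64(171.63377192982455)) 6224.0 z 0.219 [548.4 211.8] [155.3 237.9] 71.84821319580078 [[411.0, 175.0], [637.0, 101.0], [686.0, 249.0], [460.0, 323.0]]
handle (np.float64(380.00970873786406), np.float64(314.252427184466)) 387.5 z 0.042 [ 199.1 -376.4] [76.4 86.2] 61.20291519165039 [[143.0, -389.0]
[... 655 characters left out ...]
42 [ 545.3 -106.7] [70.7 29.6] 72.75320434570312 [[521.0, -136.0], [549.0, -145.0], [570.0, -77.0], [542.0, -69.0]]
handle (np.float64(309.81333333333333), np.float64(183.2)) 170.5 z 0.042 [ 541.3 -185. ] [53.4 59.3] 73.55508422851562 [[505.0, -202.0], [562.0, -219.0], [577.0, -168.0], [520.0, -151.0]]
handle (np.float64(285.80882352941177), np.float64(167.72058823529412)) 202.0 z 0.042 [ 583.5 -112.5] [72.5 31.5] 72.70087432861328 [[558.0, -142.0], [588.0, -152.0], [609.0, -83.0], [579.0, -73.0]]
handle (np.float64(292.6461538461538), np.float64(154.43076923076924)) 197.5 z 0.042 [ 618.8 -128.6] [70.7 29.7] 81.74329376220703 [[599.0, -162.0], [628.0, -166.0], [639.0, -96.0], [609.0, -92.0]]
```

View pics/crop1.png

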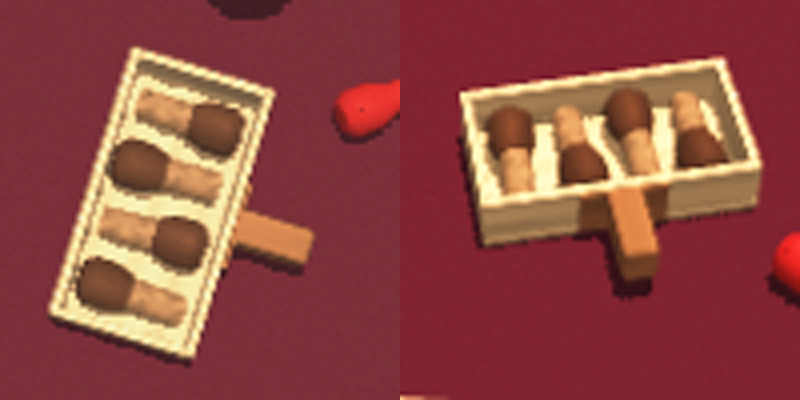

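The crop confirms the small tray with four stoppers, with its handle at about (314,185) in the top image. It has yaw 73.8° and origin (0.5645,-0.112). Next I'll measure the rack slats more exactly and check both poses in the side view.

```bash
python3 - <<'E'
from h import *
f=pickle.load(open('top0.pkl','rb'));g=pickle.load(open('side0.pkl','rb'))
h=cv2.cvtColor(f['frame'],cv2.COLOR_RGB2HSV)
roi=np.zeros(h.shape[:2],np.uint8);roi[100:240,90:215]=255
for vt in(215,):
    m=cv2.inRange(h,(15,40,vt),(35,255,255))&roi
    m=cv2.morphologyEx(m,cv2.MORPH_OPEN,np.ones((3,3)))
    cs,_=cv2.findContours(m,cv2.RETR_EXTERNAL,cv2.CHAIN_APPROX_NONE)
    for c in cs:
        if cv2.contourArea(c)<300: continue
        W=ray(f,c[:,0,:],.219)[:,:2]; r=cv2.minAreaRect((W*1000).astype(np.float32))
        print(vt,c[:,0].mean(0).round(),np.round(r[0],1),np.round(r[1],1),round(r[2],2),np.round(cv2.boxPoints(r)).tolist())
def T(o,yaw,P):
    c,s=np.cos(yaw),np.sin(yaw);P=np.array(P,float);return np.c_[o[0]+c*P[:,0]-s*P[:,1],o[1]+s*P[:,0]+c*P[:,1],P[:,2]]
im=[f['frame'].copy(),g['frame'].copy()]
# rack from rect: front edge at -85
yaw=np.radians(71.85);o=np.array([.5484,.2118])+.0075*np.array([np.cos(yaw),np.sin(yaw)])
print('rack o',o)
for k,F in enumerate((f,g)):
    im[k]=cv2.resize(im[k],None,fx=3,fy=3,interpolation=cv2.INTER_CUBIC)
    for col,P in(((0,0,255),T(o,yaw,[[-.085,-.12,.219],[-.085,.12,.219],[-.085,-.12,.207],[-.085,.12,.207],[-.07,-.12,0],[-.07,.12,0],[-.07,-.1,.112],[-.07,.1,.112],[.07,.12,.219],[.07,-.12,.219]])),
      ((0,120,0),T((.5645,-.1119),np.radians(73.8),[[-.05,-.094,.042],[-.05,.094,.042],[.05,-.094,.042],[.05,.094,.042],[-.05,.094,0],[-.05,-.094,0],[-.104,.012,.042],[-.104,-.012,.042],[-.104,.012,.012]]))):
        for p in proj(F,P): cv2.circle(im[k],tuple(int(v) for v in (p*3+1)),3,col[::-1] if 0 else col,-1)
a=im[0][300:720,270:1050];b=im[1][330:870,500:1020]
a=cv2.resize(a,None,fx=.75,fy=.75);
h2=max(len(a),len(b));c=[cv2.copyMakeBorder(i,0,h2-len(i),0,0,0) for i in(cv2.resize(a,(400,215)),cv2.resize(b,(400,415)))] if 0 else None
cv2.imwrite('pics/rk.png',cv2.resize(im[1][330:870,500:1020],(578,600))[:,:,::-1]);cv2.imwrite('pics/rkt.png',im[0][300:720,270:1050][:,:,::-1])
E
```

```text
215 [170. 179.] [531.2 158.4] [ 30.6 237.4] 71.8 [[414.0, 181.0], [639.0, 107.0], [649.0, 136.0], [423.0, 210.0]]
215 [148. 171.] [547.4 208.8] [ 28.7 237.8] 71.73 [[430.0, 232.0], [656.0, 158.0], [665.0, 185.0], [439.0, 260.0]]
215 [124. 163.] [566.4 266. ] [ 41.  237.3] 71.83 [[447.0, 284.0], [673.0, 210.0], [686.0, 249.0], [460.0, 323.0]]
rack o [0.55073629 0.21892683]
```

View pics/rk.png

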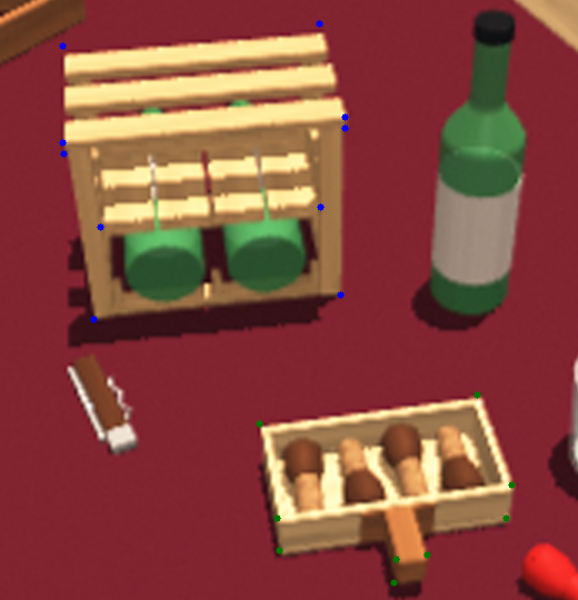

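View pics/rkt.png

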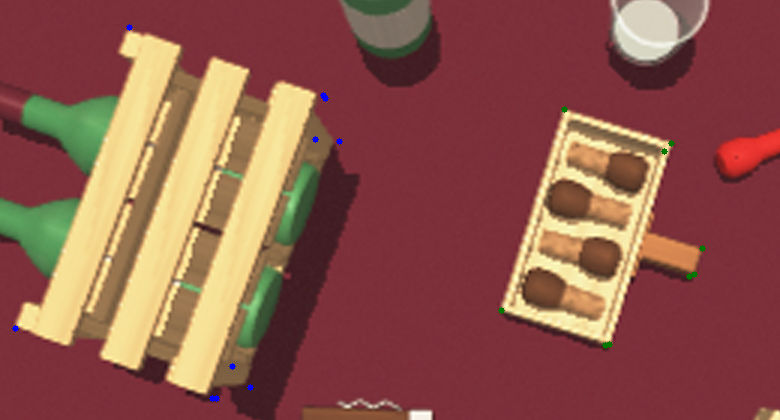

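```bash
python3 - <<'E'
from h import *
f=pickle.load(open('top0.pkl','rb'));g=pickle.load(open('side0.pkl','rb'))
sd=lambda u,v:((500+u/1.1111-1)/3,(330+v/1.1111-1)/3)
tp=lambda u,v:((270+u-1)/3,(300+v-1)/3)
def rk(W,yaw=np.radians(71.8)):
    d=W[:,:2]-np.array([.5484,.2118]);c,s=np.cos(yaw),np.sin(yaw);return np.c_[d@[c,s],d@[-s,c]]*1000
for n,F,c,pts,z in(('side slat topfront L,R',g,sd,[(66,125),(343,103)],.219),('side slat lowfront',g,sd,[(66,142),(345,120)],.207),('side feet',g,sd,[(97,317),(340,296)],0),
  ('side backslat back top',g,sd,[(66,55),(325,35)],.219),
  ('top slat front',f,tp,[(213,395),(317,95)],.219),('top feet',f,tp,[(245,385),(335,143)],0),('top deckpost',f,tp,[(15,328),(129,32)],.207)):
    W=ray(F,[c(*p) for p in pts],z);print(n,rk(W).round(1).tolist(),'mid',W.mean(0).round(4)*1)
# column profiles for edge location: side view, sample line through slat middle
h=cv2.cvtColor(g['frame'],cv2.COLOR_RGB2HSV)
for col in(200,228,255):print(col,[(r,int(h[r,col,0]),int(h[r,col,2])) for r in range(138,158)])
h=cv2.cvtColor(f['frame'],cv2.COLOR_RGB2HSV)
for row in(150,180,210):print(row,[(c,int(h[row,c,0]),int(h[row,c,2])) for c in range(160,196)])
E
```

```text
side slat topfront L,R [[-52.5, 117.1], [-55.8, -121.4]] mid [0.5336 0.1597 0.219 ]
side slat lowfront [[-60.3, 118.7], [-64.3, -122.0]] mid [0.5305 0.1521 0.207 ]
side feet [[-59.1, 116.8], [-63.6, -119.1]] mid [0.5304 0.1532 0.    ]
side backslat back top [[60.4, 117.4], [57.8, -122.3]] mid [0.5692 0.2672 0.219 ]
top slat front [[-77.0, 117.4], [-72.7, -118.7]] mid [0.5256 0.1405 0.219 ]
top feet [[-57.4, 119.7], [-58.8, -117.5]] mid [0.5292 0.157  0.    ]
top deckpost [[82.4, 120.9], [81.1, -118.5]] mid [0.5728 0.2898 0.207 ]
200 [(138, 23, 253), (139, 23, 253), (140, 18, 235), (141, 15, 169), (142, 15, 147), (143, 6, 133), (144, 177, 128), (145, 22, 249), (146, 25, 254), (147, 25, 254), (148, 24, 254), (149, 23, 253), (150, 23, 253), (151, 16, 218), (152, 15, 147), (153, 15, 150), (154, 15, 158), (155, 15, 155), (156, 15, 149), (157, 15, 153)]
228 [(138, 16, 225), (139, 14, 152), (140, 15, 151), (141, 4, 137), (142, 2, 168), (143, 21, 252), (144, 23, 253), (145, 23, 253), (146, 24, 254), (147, 24, 253), (148, 21, 249), (149, 16, 200), (150, 15, 151), (151, 15, 150), (152, 15, 155
[... 1443 characters left out ...]
33, 61), (189, 176, 66), (190, 175, 66), (191, 175, 66), (192, 177, 67), (193, 176, 67), (194, 175, 65), (195, 174, 65)]
210 [(160, 23, 246), (161, 22, 245), (162, 21, 244), (163, 21, 244), (164, 22, 244), (165, 21, 243), (166, 16, 170), (167, 15, 134), (168, 16, 151), (169, 19, 132), (170, 45, 131), (171, 59, 152), (172, 59, 152), (173, 58, 136), (174, 55, 94), (175, 53, 84), (176, 55, 81), (177, 56, 77), (178, 32, 58), (179, 176, 66), (180, 174, 66), (181, 176, 66), (182, 175, 66), (183, 176, 66), (184, 174, 65), (185, 175, 66), (186, 174, 66), (187, 176, 65), (188, 174, 65), (189, 176, 66), (190, 175, 65), (191, 176, 83), (192, 176, 123), (193, 176, 123), (194, 176, 125), (195, 176, 124)]
```

```bash
python3 - <<'E'
from h import *
f=pickle.load(open('top0.pkl','rb'));g=pickle.load(open('side0.pkl','rb'))
def rk(W,yaw=np.radians(71.8)):
    d=W[:,:2]-np.array([.5484,.2118]);c,s=np.cos(yaw),np.sin(yaw);return np.c_[d@[c,s],d@[-s,c]]*1000
print(rk(ray(g,[(200,151.3),(228,149.2),(255,146.7)],.219)).round(1).tolist())
print(rk(ray(g,[(228,154.7)],.207)).round(1).tolist())
print(rk(ray(f,[(188.0,150),(177.0,180),(166.0,210)],.219)).round(1).tolist())
# slat ends along y, both views: bright mask
for F,z,ps in((g,.219,[((186,151),(1,-.08))]),):pass
h=cv2.cvtColor(g['frame'],cv2.COLOR_RGB2HSV)
for r in(148,149,150):print(r,[(c,int(h[r,c,0]),int(h[r,c,2])) for c in range(182,192)])
for r in(142,143,144):print(r,[(c,int(h[r,c,0]),int(h[r,c,2])) for c in range(264,274)])
E
```

```text
[[-78.8, 78.4], [-80.6, -0.2], [-80.1, -76.9]]
[[-90.2, 1.3]]
[[-71.7, -73.4], [-71.7, -1.7], [-71.8, 69.2]]
148 [(182, 176, 129), (183, 176, 129), (184, 176, 131), (185, 178, 125), (186, 23, 253), (187, 25, 254), (188, 25, 254), (189, 25, 254), (190, 25, 254), (191, 24, 254)]
149 [(182, 176, 130), (183, 176, 130), (184, 176, 130), (185, 178, 125), (186, 22, 252), (187, 24, 254), (188, 24, 254), (189, 24, 254), (190, 23, 254), (191, 23, 253)]
150 [(182, 176, 130), (183, 176, 129), (184, 176, 130), (185, 178, 125), (186, 21, 250), (187, 23, 253), (188, 23, 253), (189, 23, 253), (190, 23, 253), (191, 23, 252)]
142 [(264, 23, 254), (265, 24, 254), (266, 23, 254), (267, 23, 254), (268, 24, 254), (269, 12, 220), (270, 179, 143), (271, 176, 130), (272, 176, 131), (273, 176, 130)]
143 [(264, 23, 253), (265, 24, 253), (266, 24, 253), (267, 23, 254), (268, 24, 254), (269, 20, 247), (270, 7, 170), (271, 176, 131), (272, 176, 130), (273, 176, 130)]
144 [(264, 23, 254), (265, 24, 254), (266, 23, 254), (267, 24, 254), (268, 24, 254), (269, 24, 253), (270, 10, 191), (271, 176, 130), (272, 176, 130), (273, 176, 131)]
```

Both views agree on the tray to within a few mm. The side view shows a 1.5–2 px vertical bias, so I trust the top view. The rack origin is about (0.552,0.224) with yaw 71.8°.

The move interface can't tilt the tool. My plan is to grip upright near the handle's end, insert the tray almost home, release, and push the last 20 mm with closed fingers, keeping the body clear of the eave.

Call:
apply_moves(targets=[-0.05, 0, 0, 0.15, -0.1, -0.03, -0.03, 0.3, -0.1, -0.574, -0.61, 1.473, -0.1, -0.574, -0.61, 1.473, -0.1, -0.574, -0.61, 1.473, -0.1, -0.574, -0.61, 1.473, -0.1, -0.574, -0.61, 1.473, -0.1, -0.574, -0.61, 1.473, -0.1, -0.574, -0.61, 1.473, -0.1, -0.574, -0.61, 1.473, -0.1, -0.574, -0.61, 1.473, -0.1, -0.574, -0.61, 1.473], fingers=0.055)

```text
time_s: 1.3
ee_pos: [0.4272, 0.0827, 0.303]
orientation: [[-0.0, 0.28, 0.96], [-0.001, 0.96, -0.28], [-1.0, -0.001, -0.0]]
contact_force: [1.2, 1.2, -1.2]
opening: 0.0549
```

Call:
apply_moves(targets=[0, -0.24, 0.186, 0, 0, -0.24, 0.186, 0, 0, -0.24, 0.186, 0, 0, -0.24, 0.186, 0, 0, -0.24, 0.186, 0, 0.05, -0.24, 0.186, 0, 0.1, -0.24, 0.186, 0, 0.15, -0.24, 0.186, 0, 0.18, -0.24, 0.186, 0, 0.2, -0.24, 0.186, 0, 0.21, -0.24, 0.186, 0, 0.21, -0.24, 0.186, 0])

```text
time_s: 2.5
ee_pos: [0.5382, -0.1997, 0.0924]
orientation: [[-0.002, 0.279, 0.96], [-0.0, 0.96, -0.279], [-1.0, -0.001, -0.002]]
contact_force: [0.9, 1.1, 0.4]
opening: 0.0553
```

```bash
python3 - <<'E'
from h import *
from station import bot, imaging
print(bot.get_state()['ee_pos'].round(4))
a=[]
for n,c in(("side",(290,275)),("top",(300,180))):
    f=imaging.grab_frame(n);pickle.dump(f,open(n+'1.pkl','wb'))
    x,y=c;a.append(cv2.resize(f['frame'][y-60:y+60,x-60:x+60],(400,400),interpolation=cv2.INTER_CUBIC))
cv2.imwrite('pics/c2.png',np.hstack(a)[:,:,::-1])
E
```

```text
[ 0.5382 -0.1997  0.0924]
```

View pics/c2.png

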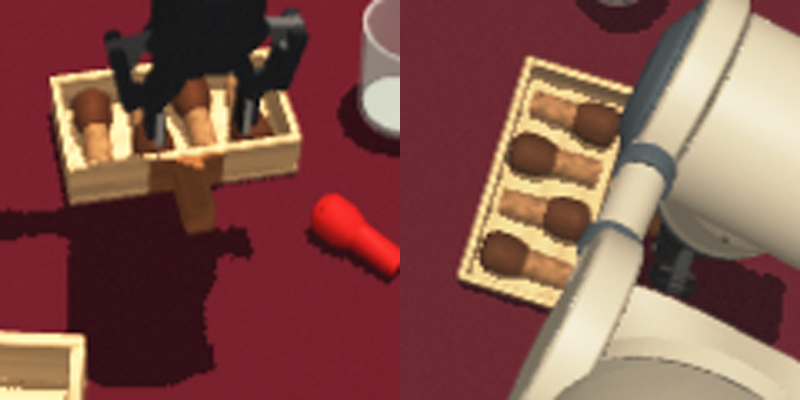

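```bash
python3 - <<'E'
from h import *
f=pickle.load(open('side1.pkl','rb'))
z=np.array([.96,-.279,0])
for zz in(.095,.1):
  P=np.array([.5382,-.1997,zz]);print(((proj(f,[P-z*.0275,P+z*.0275,P])-[230,215])/.3).round(1).tolist())
# handle ends predicted
o=np.array([.5645,-.1119,0]);x=np.array([.279,.9603,0]);y=np.array([-.9603,.279,0])
print(((proj(f,[o-.104*x+s*.012*y+[0,0,.042] for s in(1,-1)]+[o-.092*x+[0,0,.042]])-[230,215])/.3).round(1).tolist())
E
```

```text
[[160.7, 154.3], [233.7, 144.0], [197.3, 149.2]]
[[160.9, 150.0], [234.1, 139.7], [197.6, 144.9]]
[[183.5, 208.3], [214.5, 203.8], [195.4, 193.3]]
```

Call:
apply_moves(targets=[0.04, 0, 0, 0, 0.07, 0, 0, 0, 0.08, 0, 0, 0, 0.083, 0, 0, 0, 0.083, 0, 0, 0])

```text
time_s: 3.1
ee_pos: [0.5402, -0.2007, 0.0126]
orientation: [[0.002, 0.279, 0.96], [-0.002, 0.96, -0.279], [-1.0, -0.002, 0.003]]
contact_force: [-0.1, -0.4, 0.8]
opening: 0.0549
```

Call:
apply_moves(targets=[0, 0, 0, 0, 0, 0, 0, 0, 0, 0, 0, 0, 0, 0, 0, 0, 0, 0, 0, 0, 0, 0, 0, 0, 0, 0, 0, 0, 0, 0, 0, 0], fingers=0.0)

```text
time_s: 3.9
ee_pos: [0.5409, -0.2014, 0.0136]
orientation: [[0.004, 0.279, 0.96], [-0.004, 0.96, -0.279], [-1.0, -0.002, 0.005]]
contact_force: [-1.5, -3.3, 7.4]
opening: 0.0214
```

Call:
apply_moves(targets=[-0.004, 0, 0, 0, -0.01, 0, 0, 0, -0.018, 0, 0, 0, -0.028, 0, 0, 0, -0.038, 0, 0, 0, -0.045, 0, 0, 0, -0.048, 0, 0, 0, -0.048, 0, 0, 0])

```text
time_s: 4.7
ee_pos: [0.5409, -0.2013, 0.0621]
orientation: [[0.005, 0.279, 0.96], [-0.004, 0.96, -0.279], [-1.0, -0.002, 0.006]]
contact_force: [-0.4, -0.6, -4.4]
opening: 0.0213
```

```bash
python3 - <<'E'
from h import *
from station import bot, imaging
s=bot.get_state();print(s['ee_pos'].round(4),s['contact_force'].round(2),s['moment'].round(2),s['opening'])
f=imaging.grab_frame('side');pickle.dump(f,open('side2.pkl','wb'))
x,y=290,265;cv2.imwrite('pics/c3.png',cv2.resize(f['frame'][y-60:y+60,x-60:x+60],(560,560),interpolation=cv2.INTER_CUBIC)[:,:,::-1])
E
```

```text
[ 0.5409 -0.2013  0.0621] [-0.36 -0.64 -4.4 ] [-0.26  0.07 -0.  ] 0.021345999061176405
```

View pics/c3.png

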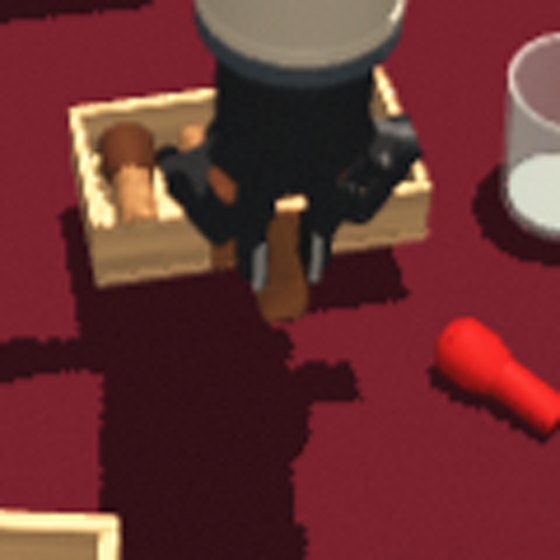

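```bash
python3 - <<'E'
from h import *
f=pickle.load(open('side2.pkl','rb'))
x=np.array([.279,.9603,0]);y=np.array([-.9603,.279,0]);s=560/120
for dr in(0,2,4):
  t=np.radians(dr)
  g=np.array([.5409,-.2013,.0905-.015])  # pivot at handle grip
  P=[]
  for a,b,h in((.142,.094,.015),(.142,-.094,.015),(.042,.094,.015),(.042,-.094,.015),(.042,.094,-.027),(-.012,.012,.015),(-.012,-.012,.015)):
    P.append(g+x*(a*np.cos(t)+h*np.sin(t))+y*b+np.array([0,0,h*np.cos(t)-a*np.sin(t)]))
  print(dr,((proj(f,P)-[230,205])*s).round().tolist())
E
```

```text
0 [[67.0, 92.0], [382.0, 51.0], [94.0, 224.0], [431.0, 178.0], [95.0, 273.0], [265.0, 282.0], [310.0, 276.0]]
2 [[67.0, 98.0], [381.0, 57.0], [93.0, 226.0], [431.0, 179.0], [96.0, 276.0], [264.0, 281.0], [309.0, 275.0]]
4 [[68.0, 103.0], [380.0, 62.0], [93.0, 227.0], [430.0, 180.0], [96.0, 279.0], [264.0, 280.0], [309.0, 273.0]]
```

The tray is held with all its stoppers in, but droops about 3–4° at the back. I'll lift and carry it gently, then check whether the droop grows.

Call:
apply_moves(targets=[-0.004, 0, 0, 0, -0.012, 0.002, -0.001, 0.003, -0.022, 0.006, -0.004, 0.005, -0.034, 0.012, -0.008, 0.008, -0.046, 0.02, -0.014, 0.012, -0.058, 0.03, -0.021, 0.016, -0.07, 0.042, -0.03, 0.02, -0.082, 0.056, -0.04, 0.025, -0.092, 0.07, -0.05, 0.03, -0.1, 0.084, -0.06, 0.035, -0.106, 0.098, -0.07, 0.035, -0.11, 0.112, -0.08, 0.035])

```text
time_s: 5.95
ee_pos: [0.4941, -0.0694, 0.1718]
orientation: [[0.005, 0.312, 0.95], [-0.004, 0.95, -0.312], [-1.0, -0.002, 0.006]]
contact_force: [-0.4, 0.4, -2.9]
opening: 0.0211
```

Call:
apply_moves(targets=[0, 0.014, -0.01, 0, 0, 0.026, -0.018, 0, 0, 0.036, -0.025, 0, 0, 0.043, -0.03, 0, 0, 0.048, -0.034, 0, 0, 0.051, -0.036, 0, 0, 0.052, -0.037, 0])

```text
time_s: 6.65
ee_pos: [0.4752, -0.0083, 0.1714]
orientation: [[0.005, 0.312, 0.95], [-0.004, 0.95, -0.312], [-1.0, -0.002, 0.006]]
contact_force: [0.5, 0.5, -4.0]
opening: 0.0216
```

```bash
python3 - <<'E'
from h import *
from station import bot, imaging
s=bot.get_state();print(s['ee_pos'].round(4),s['orientation'].round(4).tolist(),s['contact_force'].round(2),s['moment'].round(2),s['opening'])
f=imaging.grab_frame('side');pickle.dump(f,open('side3.pkl','wb'))
g=imaging.grab_frame('top');pickle.dump(g,open('top3.pkl','wb'))
a=cv2.resize(f['frame'][110:260,170:320],(400,400),interpolation=cv2.INTER_CUBIC)
b=cv2.resize(g['frame'][100:250,140:290],(400,400),interpolation=cv2.INTER_CUBIC)
cv2.imwrite('pics/c4.png',np.hstack([a,b])[:,:,::-1])
E
```

```text
[ 0.4752 -0.0083  0.1714] [[0.0047, 0.3124, 0.9499], [-0.0037, 0.9499, -0.3124], [-1.0, -0.0021, 0.0056]] [ 0.54  0.46 -4.  ] [-0.18  0.08 -0.01] 0.02163821707400756
```

View pics/c4.png

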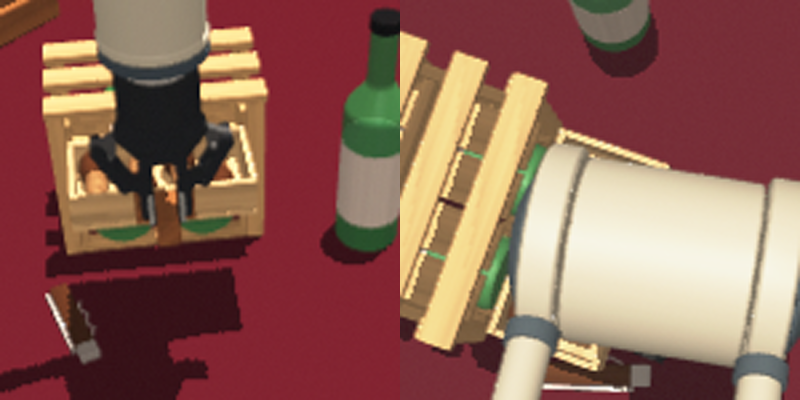

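The tray is in front of the bay with its stoppers in. In the top half of the crop, the rim corners are near (562,130), (667,165), (603,370) and (490,325). I'll check lateral alignment from those edges.

```bash
python3 - <<'E'
from h import *
g=pickle.load(open('top3.pkl','rb'));f=pickle.load(open('side3.pkl','rb'))
o=np.array([.5524,.2239]);yaw=np.radians(71.8);c,s=np.cos(yaw),np.sin(yaw);rx=np.array([c,s,0]);ry=np.array([-s,c,0])
rk=lambda W:np.c_[(W[:,:2]-o)@[c,s],(W[:,:2]-o)@[-s,c]]*1000
t=lambda p:(140+(p[0]-400+.5)*.375-.5,100+(p[1]+.5)*.375-.5)
for n,p,z in(('backR',(562,130),.195),('frontR',(667,165),.2),('frontL',(605,370),.2),('backL',(490,325),.195)):
    print(n,rk(ray(g,[t(p)],z)).round(1).tolist())
tcp=np.array([.4752,-.0083,.1714]);print('tcp',rk(tcp[None]).round(1))
# predicted side-view corners for given droop; crop scale 400/150
for dr in(0,2,4,6):
    a=np.radians(dr);G=tcp+[0,0,.0134];P=[]
    for x,b,h in((.1424,.094,.015),(.1424,-.094,.015),(.0424,.094,.015),(.0424,-.094,.015),(.0424,.094,-.027),(.0424,-.094,-.027)):
        P.append(G+rx*(x*np.cos(a)+h*np.sin(a))+ry*b+np.array([0,0,h*np.cos(a)-x*np.sin(a)]))
    print(dr,((proj(f,P)-[170,110])*400/150).round(1).tolist())
# side: bay posts inner edges predicted at front, deck height
print('bay',((proj(f,[np.r_[o,0]+rx*-.07+ry*b+[0,0,z] for b in(.12,.1,-.1,-.12) for z in(.112,.207)])-[170,110])*400/150).round(1).tolist())
# edge profile across tray right outer wall rim, top view rows
h=cv2.cvtColor(g['frame'],cv2.COLOR_RGB2HSV)
for col in(210,220,230):print(col,[(r,int(h[r,col,0]),int(h[r,col,2])) for r in range(146,166)])
for col in(185,195,205,):print(col,[(r,int(h[r,col,0]),int(h[r,col,2])) for r in range(218,244)])
E
```

```text
backR [[-105.2, -89.0]]
frontR [[-201.2, -89.9]]
frontL [[-210.3, 92.3]]
backL [[-104.6, 89.3]]
tcp [[-244.7    0.8]]
0 [[66.6, 132.3], [243.3, 116.4], [68.0, 192.7], [257.3, 174.8], [73.0, 224.6], [257.2, 206.7]]
2 [[67.2, 135.9], [243.2, 120.0], [68.2, 193.5], [257.2, 175.6], [73.2, 226.3], [257.3, 208.4]]
4 [[67.7, 139.5], [243.2, 123.6], [68.4, 194.4], [257.2, 176.5], [73.3, 228.0], [257.5, 210.1]]
6 [[68.3, 143.2], [243.2, 127.3], [68.6, 195.3], [257.1, 177.5], [73.5, 229.7], [257.6, 211.8]]
bay [[53.2, 179.9], [41.8, 111.2], [70.9, 178.2], [60.6, 109.5], [245.6, 161.9], [245.3, 93.2], [262.8, 160.3], [263.5, 91.6]]
210 [(146, 176, 119), (147, 176, 118), (148, 176, 120), (149, 176, 119), (150, 0, 131), (151, 14, 225), (152, 24, 246), (153, 25, 246), (154, 16, 125), (155, 16, 127), (156, 17, 139), (157, 17, 132), (158, 17, 143), (159, 18, 121), (160, 19, 151), (161, 19, 189), (162, 20, 215), (163, 22, 225), (164, 22, 228), (165, 22, 231)]
220 [(146, 176, 120), (147, 176, 119), (148, 176, 119), (149, 176, 120), (150, 176, 120), (151, 176, 120), (152, 176, 119), (153, 176, 120), (1
[... 1079 characters left out ...]
226, 96, 99), (227, 93, 99), (228, 94, 93), (229, 22, 128), (230, 20, 172), (231, 18, 168), (232, 19, 160), (233, 20, 151), (234, 18, 142), (235, 18, 128), (236, 15, 118), (237, 13, 123), (238, 10, 125), (239, 10, 123), (240, 10, 119), (241, 10, 115), (242, 10, 116), (243, 9, 111)]
205 [(218, 19, 215), (219, 20, 211), (220, 19, 205), (221, 19, 198), (222, 19, 190), (223, 19, 184), (224, 20, 177), (225, 18, 168), (226, 20, 155), (227, 19, 137), (228, 15, 152), (229, 22, 244), (230, 23, 246), (231, 22, 246), (232, 18, 235), (233, 16, 154), (234, 24, 246), (235, 23, 246), (236, 17, 214), (237, 11, 66), (238, 10, 64), (239, 10, 71), (240, 10, 127), (241, 10, 118), (242, 11, 115), (243, 10, 110)]
```

```bash
python3 - <<'E'
from h import *
g=pickle.load(open('top3.pkl','rb'))
o=np.array([.5524,.2239]);yaw=np.radians(71.8);c,s=np.cos(yaw),np.sin(yaw)
rk=lambda W:np.c_[(W[:,:2]-o)@[c,s],(W[:,:2]-o)@[-s,c]]*1000
for z in(.19,.2):print(z,rk(ray(g,[(210,150.3),(220,153.7),(230,157.2)],z)).round(1).tolist(),rk(ray(g,[(205,236.4)],z)).round(1).tolist())
# all bright pixels left/front edge: trace for columns 200..216 lower boundary, and front edge
h=cv2.cvtColor(g['frame'],cv2.COLOR_RGB2HSV);m=cv2.inRange(h,(15,40,200),(35,255,255))
for col in range(196,220,3):
    r=np.nonzero(m[226:245,col])[0]+226
    if len(r):print(col,r.min(),r.max(),rk(ray(g,[(col,r.max()+.5)],.197)).round(1).tolist())
E
```

```text
0.19 [[-126.6, -92.9], [-151.1, -93.2], [-175.6, -93.2]] [[-183.2, 97.4]]
0.2 [[-128.2, -91.6], [-152.4, -91.9], [-176.7, -91.9]] [[-184.1, 96.7]]
199 230 233 [[-168.8, 95.3]]
202 228 234 [[-176.0, 95.1]]
205 229 236 [[-183.9, 97.1]]
208 230 237 [[-191.1, 97.0]]
211 230 238 [[-198.3, 96.8]]
214 235 236 [[-203.1, 90.3]]
```

Measured tray centre is about 2 mm to the left of the bay centre and the yaw is aligned. Droop is only 1–2°. I'll lower it, correct by 2 mm and enter the bay.

Call:
apply_moves(targets=[0.006, 0, 0.001, 0, 0.015, 0, 0.002, 0, 0.024, 0, 0.002, 0, 0.029, 0.001, 0.002, 0, 0.03, 0.005, 0.002, 0, 0.03, 0.011, 0.002, 0, 0.03, 0.018, 0.002, 0, 0.03, 0.026, 0.002, 0, 0.03, 0.034, 0.002, 0, 0.03, 0.041, 0.002, 0, 0.03, 0.046, 0.002, 0, 0.03, 0.049, 0.002, 0])

```text
time_s: 7.95
ee_pos: [0.4928, 0.0378, 0.1413]
orientation: [[0.005, 0.312, 0.95], [-0.004, 0.95, -0.312], [-1.0, -0.002, 0.006]]
contact_force: [-0.5, 0.4, -2.6]
opening: 0.0214
```

```bash
python3 - <<'E'
from h import *
from station import bot, imaging
s=bot.get_state();print(s['ee_pos'].round(4),s['orientation'].round(4).tolist(),s['contact_force'].round(2),s['moment'].round(2),s['opening'])
f=imaging.grab_frame('side');pickle.dump(f,open('side4.pkl','wb'))
a=cv2.resize(f['frame'][100:220,165:285],(590,590),interpolation=cv2.INTER_CUBIC)
cv2.imwrite('pics/c5.png',a[:,:,::-1])
E
```

```text
[0.4928 0.0378 0.1413] [[0.0047, 0.3121, 0.95], [-0.0038, 0.95, -0.3121], [-1.0, -0.0021, 0.0057]] [-0.49  0.4  -2.6 ] [-0.27  0.07 -0.02] 0.02142734644947353
```

View pics/c5.png

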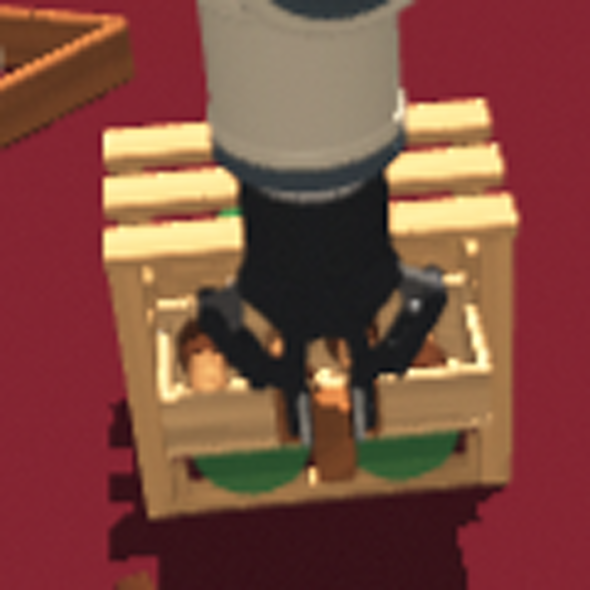

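Tray back is 17 mm inside the posts without contact. Continuing in.

Call:
apply_moves(targets=[0, 0.003, 0, 0, 0, 0.008, 0, 0, 0, 0.014, 0, 0, 0, 0.02, 0, 0, 0, 0.026, 0, 0, 0, 0.032, 0, 0, 0, 0.038, 0, 0, 0, 0.042, 0, 0, 0, 0.044, 0, 0, 0, 0.045, 0, 0])

```text
time_s: 9.0
ee_pos: [0.5069, 0.0808, 0.1412]
orientation: [[0.005, 0.312, 0.95], [-0.004, 0.95, -0.312], [-1.0, -0.002, 0.006]]
contact_force: [-0.4, -0.2, -3.4]
opening: 0.0214
```

```bash
cat > st.py <<'E'
from station import bot
import numpy as np
s=bot.get_state();p=s['ee_pos'];d=p[:2]-[.5524,.2239]
print(s['time_s'],p.round(4),'rack xy',(d@[.3123,.95]*1000).round(1),(d@[-.95,.3123]*1000).round(1),'f along',(s['contact_force'][:2]@[.3123,.95]).round(2),'lat',(s['contact_force'][:2]@[-.95,.3123]).round(2),'z',s['contact_force'][2].round(2),s['moment'].round(2),round(s['opening'],4))
E
python3 st.py
```

```text
9.0 [0.5069 0.0808 0.1412] rack xy -150.1 -1.5 f along -0.32 lat 0.26 z -3.38 [-0.29  0.1  -0.04] 0.0214
```

Call:
apply_moves(targets=[0, 0.003, 0, 0, 0, 0.007, 0, 0, 0, 0.011, 0, 0, 0, 0.014, 0, 0, 0, 0.016, 0, 0, 0, 0.016, 0, 0, 0.003, 0.016, 0, 0, 0.006, 0.016, 0, 0, 0.008, 0.016, 0, 0, 0.009, 0.016, 0, 0])

```text
time_s: 10.0
ee_pos: [0.5118, 0.0959, 0.1318]
orientation: [[0.004, 0.312, 0.95], [-0.004, 0.95, -0.312], [-1.0, -0.002, 0.005]]
contact_force: [-0.0, -0.8, -1.6]
opening: 0.0214
```

```bash
python3 st.py
```

```text
10.0 [0.5118 0.0959 0.1318] rack xy -134.3 -1.4 f along -0.77 lat -0.23 z -1.59 [-0.22  0.08 -0.01] 0.0214
```

Call:
apply_moves(targets=[0.002, 0, 0, 0, 0.004, 0, 0, 0, 0.0055, 0, 0, 0, 0.006, 0, 0, 0])

```text
time_s: 10.4
ee_pos: [0.5118, 0.0957, 0.1259]
orientation: [[0.004, 0.312, 0.95], [-0.004, 0.95, -0.312], [-1.0, -0.002, 0.005]]
contact_force: [-2.2, -2.5, 3.8]
opening: 0.0213
```

```bash
python3 st.py
```

```text
10.4 [0.5118 0.0957 0.1259] rack xy -134.4 -1.5 f along -3.07 lat 1.27 z 3.82 [-0.49  0.31  0.  ] 0.0213
```

The tray is on the deck: TCP z matches the prediction and the force reversed. Now release and back off past the handle's end.

Call:
apply_moves(targets=[0, 0, 0, 0, 0, 0, 0, 0, 0, 0, 0, 0, 0, 0, 0, 0, 0, -0.01, 0, 0, 0, -0.02, 0, 0, 0, -0.03, 0, 0, 0, -0.04, 0, 0, 0, -0.045, 0, 0, 0, -0.045, 0, 0], fingers=0.055)

```text
time_s: 11.4
ee_pos: [0.4976, 0.0522, 0.126]
orientation: [[0.004, 0.313, 0.95], [-0.004, 0.95, -0.313], [-1.0, -0.002, 0.005]]
contact_force: [0.1, 1.1, 0.0]
opening: 0.055
```

```bash
python3 st.py; python3 - <<'E'
from h import *
from station import imaging
f=imaging.grab_frame('side');pickle.dump(f,open('side5.pkl','wb'))
cv2.imwrite('pics/c6.png',cv2.resize(f['frame'][100:220,165:285],(590,590),interpolation=cv2.INTER_CUBIC)[:,:,::-1])
E
```

```text
11.4 [0.4976 0.0522 0.126 ] rack xy -180.3 -1.6 f along 1.13 lat 0.23 z 0.01 [ 0.06 -0.05  0.01] 0.055
```

View pics/c6.png

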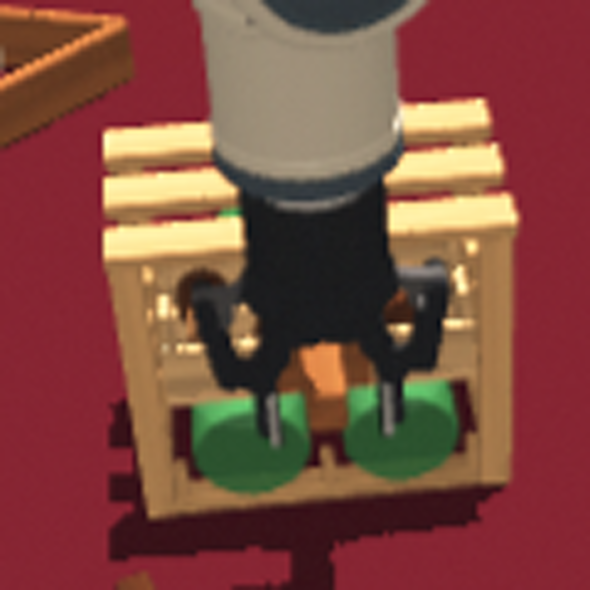

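The tray rests in the bay with its handle between the open fingers, crop (325,385). Next: close the fingers and push.

Call:
apply_moves(targets=[0, 0, 0, 0, 0, 0, 0, 0, 0, 0, 0, 0, 0, 0, 0, 0, 0, 0, 0, 0, 0, 0, 0, 0, 0, 0.005, 0, 0, 0, 0.01, 0, 0, 0, 0.015, 0, 0, 0, 0.02, 0, 0, 0, 0.024, 0, 0, 0, 0.026, 0, 0], fingers=0.0)

```text
time_s: 12.65
ee_pos: [0.506, 0.0777, 0.1259]
orientation: [[0.004, 0.313, 0.95], [-0.004, 0.95, -0.312], [-1.0, -0.003, 0.005]]
contact_force: [-1.0, -1.7, 0.4]
opening: -0.0001
```

Call:
apply_moves(targets=[0, 0.003, 0, 0, 0, 0.005, 0, 0, 0, 0.007, 0, 0, 0, 0.009, 0, 0, 0, 0.011, 0, 0, 0, 0.012, 0, 0])

```text
time_s: 13.25
ee_pos: [0.5098, 0.0892, 0.1259]
orientation: [[0.004, 0.312, 0.95], [-0.004, 0.95, -0.312], [-1.0, -0.003, 0.005]]
contact_force: [-0.9, -1.4, 0.7]
opening: -0.0
```

```bash
python3 st.py
```

```text
13.25 [0.5098 0.0892 0.1259] rack xy -141.3 -1.5 f along -1.64 lat 0.39 z 0.71 [-0.36  0.12 -0.02] -0.0
```

Call:
apply_moves(targets=[0, 0.0015, 0, 0, 0, 0.003, 0, 0, 0, 0.0045, 0, 0, 0, 0.005, 0, 0])

```text
time_s: 13.65
ee_pos: [0.5114, 0.0941, 0.1259]
orientation: [[0.004, 0.312, 0.95], [-0.004, 0.95, -0.312], [-1.0, -0.003, 0.005]]
contact_force: [-0.7, -2.6, 1.6]
opening: 0.0002
```

```bash
python3 st.py
```

```text
13.65 [0.5114 0.0941 0.1259] rack xy -136.1 -1.6 f along -2.75 lat -0.12 z 1.58 [-0.4   0.15  0.06] 0.0002
```

Call:
apply_moves(targets=[0, 0.001, 0, 0, 0, 0.002, 0, 0, 0, 0.003, 0, 0, 0, 0.003, 0, 0])

```text
time_s: 14.05
ee_pos: [0.5115, 0.0955, 0.1258]
orientation: [[0.003, 0.312, 0.95], [-0.007, 0.95, -0.312], [-1.0, -0.005, 0.005]]
contact_force: [-5.4, -17.2, 6.4]
opening: 0.0002
```

```bash
python3 st.py
```

```text
14.05 [0.5115 0.0955 0.1258] rack xy -134.7 -1.3 f along -18.03 lat -0.28 z 6.35 [-2.87  0.81 -0.05] 0.0002
```

Hard stop at rack x = -134.7 mm, where -135 was predicted for home, at 18 N. Retreat and check.

Call:
apply_moves(targets=[0, -0.005, 0, 0, 0, -0.015, 0, 0, 0, -0.035, 0, 0, 0, -0.06, 0, 0, -0.01, -0.09, 0, 0, -0.04, -0.12, 0, 0, -0.08, -0.15, -0.02, 0, -0.1, -0.17, -0.06, 0, -0.1, -0.18, -0.1, 0, -0.1, -0.18, -0.13, 0, -0.1, -0.18, -0.15, 0, -0.1, -0.18, -0.15, 0])

```text
time_s: 15.25
ee_pos: [0.31, -0.0274, 0.226]
orientation: [[0.002, 0.312, 0.95], [-0.006, 0.95, -0.312], [-1.0, -0.005, 0.004]]
contact_force: [-0.0, 0.3, -0.5]
opening: -0.0001
```

```bash
python3 st.py; python3 - <<'E'
from h import *
from station import imaging
f=imaging.grab_frame('side');g=imaging.grab_frame('top')
pickle.dump(f,open('side6.pkl','wb'));pickle.dump(g,open('top6.pkl','wb'))
a=cv2.resize(f['frame'][100:240,165:305],(400,400),interpolation=cv2.INTER_CUBIC)
b=cv2.resize(g['frame'][60:250,60:250],(400,400),interpolation=cv2.INTER_CUBIC)
cv2.imwrite('pics/c7.png',np.hstack([a,b])[:,:,::-1])
# bystander change check, and predicted home points in the side crop
for n,F,(x0,y0,x1,y1) in(('bottle s',f,(290,110,330,210)),('corkscrew s',f,(184,212,212,248)),('glass s',f,(335,210,372,262)),('glass t',g,(290,80,330,125)),('bottle t',g,(196,55,238,125)),('corkscrew t',g,(188,230,238,250)),('decoy s',f,(320,270,355,300))):
    G=pickle.load(open(('side' if n[-1]=='s' else 'top')+'0.pkl','rb'))
    print(n,np.abs(F['frame'][y0:y1,x0:x1].astype(int)-G['frame'][y0:y1,x0:x1]).mean().round(2))
o=np.array([.5524,.2239,0]);rx=np.array([.3123,.95,0]);ry=np.array([-.95,.3123,0])
P=[o+rx*x+ry*y+[0,0,z] for x,y,z in((-.07,.094,.154),(-.07,-.094,.154),(-.124,.012,.154),(-.124,-.012,.154),(-.07,.094,.112),(-.07,-.094,.112))]
print(((proj(f,P)-[165,100])*400/140).round().tolist())
E
```

```text
15.25 [ 0.31   -0.0274  0.226 ] rack xy -314.4 151.8 f along 0.29 lat 0.11 z -0.51 [-0.04 -0.01  0.05] -0.0001
bottle s 2.22
corkscrew s 2.25
glass s 2.84
glass t 3.35
bottle t 2.55
corkscrew t 2.72
decoy s 1.89
[[91.0, 187.0], [272.0, 171.0], [174.0, 213.0], [198.0, 210.0], [96.0, 219.0], [272.0, 203.0]]
```

View pics/c7.png

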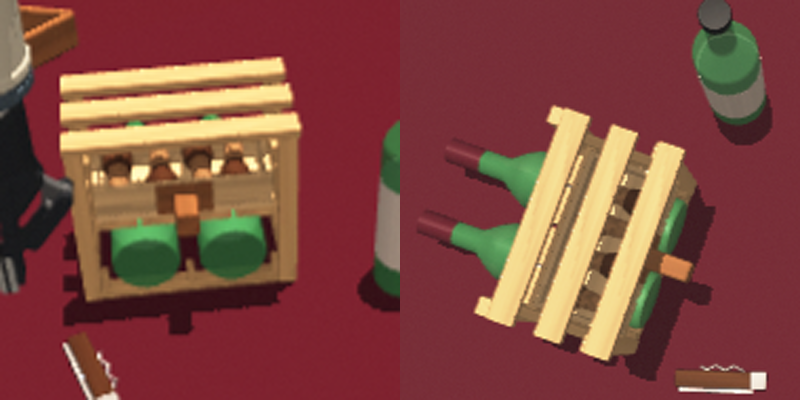

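All four stoppers are in the tray, and it sits in the bay with only the handle out: side crop (186,205), top crop (675,265). I'll do one numeric check of the handle end in the top view before handing in.

```bash
python3 - <<'E'
from h import *
g=pickle.load(open('top6.pkl','rb'));m=handle(g);m[:, :170]=0;m[:,215:]=0;m[:160]=0;m[205:]=0
c=max(cv2.findContours(m,0,1)[0],key=cv2.contourArea)[:,0]
W=ray(g,c,.154);d=W[:,:2]-[.5524,.2239];x=d@[.3123,.95]*1000;y=d@[-.95,.3123]*1000
print(len(c),'x',x.min().round(1),x.max().round(1),'y',y.min().round(1),y.max().round(1))
E
```

```text
61 x -127.3 -72.5 y -12.4 12.9
```

```bash
python3 -c "
from station import order
print(order.hand_in())"
```

```text
the job is handed in; nothing more can be done
None
```

The small tray is in the free bay, handle outwards, resting on the deck with all four stoppers in it, and I have handed the job in. Robot time was about 15 s of the 45 s allowed.

- **What I did:** I gripped the tray by the outer part of its stub handle and carried it to the rack. I set it on the deck about 22 mm short of home and let go. Then I pushed it the rest of the way with the closed fingers and backed the arm clear.
- **Departure from the task text:** the gripper stayed upright, because the move interface cannot lean it 35°. Releasing early and pushing kept its body clear of the rack's eave.
- **Is it home:** the push met a hard stop at 18 N with the tool at -134.7 mm in the rack's x, against -135 mm predicted. In the top view the handle's end measures about -127 mm against -124 mm expected. I put that difference down to the handle's lower end face showing in the image.
- **Bystanders:** the bottle, glass, corkscrew and red stopper look unmoved, with small image differences between the start and the end.
- **What disagreed:** the side camera read about 1.5–2 px low against the top camera, so I relied on the top view. The tray drooped by an estimated 3–4° just after lifting and 1–2° before insertion, but no stopper came out.

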